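# Bleed the fog machine: hang the drip pail, then hold the purge valve open

## Robot

A 6-joint arm with a two-finger parallel gripper is mounted at the origin on the work surface. World frame = base frame: x ahead of the robot, y to its left, z up, the work surface at z = 0. Lengths are in mm, angles in rad, forces in N, time in s.
With the tool pointing down it reaches from about 350 to 775 mm from the base axis. Payload 7.3 kg.
Tool frame: the origin (TCP) lies on the centre line of the jaws, within the pads' length; the fingertips stand 17 mm ahead of it and the grasp point (between the pads) lies 2 mm behind it; z points along the fingers, y is the line along which they close (so a half turn about z gives the same grasp; the last joint's range is limited). The gripper opens to 92 mm and grips with 3 to 60 N. Pads are 19 mm wide; open, the fingers measure 130 mm over their backs; the gripper's body (75 mm by 190 mm) begins 47 mm behind the grasp point.
Start: joints at [0.968, 0.342, 1.524, -0, 1.275, -0.146], TCP at [231.554, 471.196, 243.741] pointing down, gripper open.
Joint ranges: [-2.53, 2.53], [-0.77, 2.02], [0.04, 2.7], [-1, 4.14], [0.28, 2.66], [-3.11, 3.11]. Speed limits (rad/s): [2.57, 2.57, 3.14, 3.14, 3.14, 3.14].

## Interface

Orientations are given as [roll, pitch, yaw] about the fixed x, y, z axes, in that order (R = Rz(yaw) Ry(pitch) Rx(roll)).
In Python, from plant import bot gives the robot as it stands. The module is installed in compiled form; this text tells all that it offers.
- The arm moves only by the shell command python3 -m pendant 'ROWS'. ROWS is JSON, a list of rows, each a list of 3 entries, a list of its own where there are three numbers: the shift along the world's x, y, z as a fraction of full scale, then the turn, a rotation vector about the world's x, y, z as a fraction of full scale, then the opening, from -1 (shut) to 1 (fully open), so that 0 is half open. In form: [[[tx, ty, tz], [rx, ry, rz], claw], ...]. A call has exactly 10 rows; each row shifts and turns the commanded pose from where the row before left it; what a row does not reach is not made up. Full scale, the value 1, is 30 mm for a shift and 0.12 rad for a turn. A row lasts 1/12 s, in which the tool goes at most 41.7 mm and 7.16 degrees, less where a joint would pass 70% of its speed; a pose out of reach is approached as far as the arm can. A call with a number of a shift or a turn outside -1 to 1 is refused whole. A call with a gripper value outside its range is refused whole. The fingers move at their own pace and stop on an object; the grip force is fixed at half the most. Time passes only in rows, so rows that do not move let the fingers close, or fill a call up. It gives the time, the measured TCP pose, the force, the opening and the grip force at its end, in the units of the state.
- bot.get_obs(): the state, without advancing time (a new reading comes with each control period).
- bot.capture(name): name is "scene" or "top" or "wrist"; returns the picture (384x512x3 uint8, blue, green, red); there is no depth.
- bot.camera_params(name): a dict with "fovy" (degrees; the focal length in pixels is half the picture's height over the tangent of half this angle, whatever the lens; pixels are square), "cx", "cy" (the principal point, pixels), "camera_from_world" (4x4, takes a point from world to camera coordinates). Camera axes: x right, y down, z forward; pixel columns grow to the right and rows downward; lengths in mm; the calibration is good to about 2 mm. A picture is of the moment at which its call begins: read the wrist's pose just before it. camera_params takes no time and is no camera call; for the wrist camera it gives the pose at the moment of the call.
- bot.close_job(): hands the job in; it is judged then, once.
The state is a dict: "time": time; "joint_positions": joint angles; "dq": joint speeds; "tau": joint torques, N m; "tool_pos": TCP position; "tcp_rot": TCP orientation; "contact_force": force on the tool from outside, world axes, zero at the start; "moment": the same for the moment, N m; "grip_width": finger opening in mm; "finger_force": force on a finger pad.
Only numpy, scipy, OpenCV 4.12 (cv2) and the standard library are available. Lean on these libraries where they do the work, as an engineer would, in place of code of your own. Each camera call takes 0.05 s, during which the arm holds its last target. There are 200 camera calls.

## Task

Get the fog machine ready to bleed: first hang the little drip pail by its handle on the machine's hook and let go of it, so that it hangs freely. Then put the nose of the red-handled bleed key into the purge collar on top of the machine, push it down against the spring and turn it a quarter turn clockwise, seen from above, to its stop. It springs back if released, so finish while still gripping the key and holding it in and turned; leave everything else on the bench where it is.

Things in the scene. Friction and masses are not known exactly. Their poses are not given: they have to be found in the camera images.
- fog_machine: Black fog machine fixed to the bench, housing 200 x 200 mm and 180 mm tall. Origin: centre of its underside; z up. Its own -y side carries the hook and the spout; its front (-x) faces the robot, turned by up to 0.25 rad. The purge collar stands on its top.
- hook_seat (a point): Top of the hook's bar at its lowest place, where the pail's handle rests: 159 mm above the bench, 50 mm out from the machine's side. The hook is an 8 mm round steel bar that leaves the side at own x -40 mm, 160 mm up, points along the machine's own -y, dips to this seat, then turns up into its tip.
- hook_tip (a point): End of the hook's upturned tip (top of the bar): 80 mm out from the machine's side along its own -y, 173 mm above the bench, 14 mm above the seat.
- spout_end (a point): End of the brass spout, a level pipe 12 mm thick straight below the hook, its axis 128 mm above the bench, sticking 24 mm out of the machine's side along own -y.
- port (a point): Centre of the purge collar's mouth, in its top face, 220 mm above the bench; z up, x along the slot. Square steel plate 64 x 64 x 10 mm on a brass skirt. It has a near-round hole 32 mm across, crossed by one straight slot 14 mm wide and 50 mm long overall that lets the key's lugs through. The collar and slot are symmetric under a half turn.
- purge_press (a joint): How far the sprung copper disc under the plate is pushed down (m): 0 at rest (disc 15 mm below the mouth), 0.012 fully down (27 mm). Spring: about 6 N at rest, 10 N fully down. With the key's nose over 18 mm below the mouth (23 to 26 is good) its lugs are under the plate and it can turn; turned, the plate keeps it from rising and this stays near 0.003 or more.
- purge_turn (a joint): How far the copper disc is turned clockwise from above (rad): 0 at rest, stop at 1.4. Two pairs of 5 mm tall dogs on it, 14 mm apart, in line with the slot at rest, take the key's lugs; with that play the key turns about 0.1 rad further (1.5 in all). A spring turns it back: 0.04 N m at rest, 0.18 N m at the stop.
- bleed_key: Bleed key, 75 mm tall, about 220 g, standing on its nose. Origin: centre of the nose's flat end (underside); z up. Steel shank 27 mm across, 46 mm tall; at its very bottom two lugs, 9 mm wide, 8 mm tall, reach out along own +x and -x to 22 mm from the axis. Red bar handle from 45 to 75 mm up: 60 mm long along own x, 16 mm thick along own y. A half turn about z changes nothing.
- drip_pail: Green painted drip pail, about 160 g, upright. Origin: centre of its underside; z up. Cup 68 mm across the rim, 50 mm tall. Hung on the hook, its own x lies along the machine's x (either way round) and its underside is about 37 mm above the bench; 20 to 30 mm higher than that, the handle clears the hook's tip and the rim clears the spout as it is slid on.
- bail_top (a point): Peak of the pail's rigid handle (centre of its 7 mm round bar), 125 mm above the pail's underside. The handle arches over the cup in the pail's own xz plane, 64 mm wide, peak over 70 mm clear of the rim; the hook goes through it along own y.
- pail_grip (a point): Middle of the blue upright grip on the peak of the pail's handle: a 14 x 14 mm square post, faces along the pail's x and y, from 128 to 170 mm above the pail's underside (this point at 150 mm).
- tape_measure: Yellow tape measure, 65 x 50 x 34 mm. A bystander; leave it. Origin: centre of its underside.
- spare_fan: Black spare axial fan lying flat, 80 x 80 x 25 mm. A bystander; leave it. Origin: centre of its underside.
- tape_roll: Roll of yellow tape lying flat, 90 mm across, 48 mm tall. A bystander; leave it. Origin: centre of its underside.
- spray_can: Blue spray can, 54 mm across, 170 mm tall. A bystander; leave it. Origin: centre of its underside.
- fluid_bottle: White fluid bottle with red cap, 80 mm across, 190 mm tall. A bystander; leave it. Origin: centre of its underside.
- screwdriver: Screwdriver lying on the bench, about 200 mm long. A bystander; leave it. Origin: under its middle.
There are look-alikes about, which are no part of the job. Leave any orange look-alike of the bleed_key alone.

How it is judged:
By the outcome, as a careful person would: the job done as asked, in the order asked, and still so for the second after the job is handed in, while the arm keeps its last pose, push and grip.
It also fails if it takes over 69 s, if anything falls off the work surface, if the arm or the gripper's body presses on something with over 40 N, if the wrist force passes 120 N, or if a joint passes its speed limit or range.

## Working session

There is one attempt and no reset: what is moved stays moved. The work goes in short steps, Python scripts to look and compute and a shell command to move; the robot and the scene stay as the last step left them, time stands still between calls to the robot, and variables do not carry over. Pictures are saved under pics/ and viewed, at most 10 in all, crops included, and the job is handed in when it is done.

```bash
mkdir -p pics; cat > h.py <<'E'
import numpy as np, cv2, json
from plant import bot
def snap(n,f):
    p=bot.camera_params(n); im=bot.capture(n); cv2.imwrite(f'pics/{f}.png',im)
    p={k:(np.array(v).tolist()) for k,v in p.items()}; json.dump(p,open(f'pics/{f}.json','w')); return im
def cam(f):
    p=json.load(open(f'pics/{f}.json')); p['T']=np.array(p['camera_from_world']); p['f']=192/np.tan(np.radians(p['fovy'])/2); return p
def ray(f,u,v,z):
    p=cam(f); R=p['T'][:3,:3]; t=p['T'][:3,3]; c=-R.T@t
    d=R.T@np.array([(u-p['cx'])/p['f'],(v-p['cy'])/p['f'],1]); return c+d*(z-c[2])/d[2]
def proj(f,X):
    p=cam(f); q=p['T'][:3,:3]@np.array(X,float)+p['T'][:3,3]; return q[:2]/q[2]*p['f']+[p['cx'],p['cy']]
E
python3 - <<'E'
from h import *
o=bot.get_obs(); print(o)
a=snap('scene','s0');b=snap('top','t0')
cv2.imwrite('pics/top_big.png',cv2.resize(b,(800,600),interpolation=cv2.INTER_CUBIC))
cv2.imwrite('pics/sc_big.png',cv2.resize(a,(800,600),interpolation=cv2.INTER_CUBIC))
for n in('s0','t0'):
  p=cam(n);print(p['f'],p['cx'],p['cy'],p['T'], p.keys(), -p['T'][:3,:3].T@p['T'][:3,3])
E
```

```text
{'time': 0.0, 'joint_positions': array([ 9.67973287e-01,  3.42692769e-01,  1.52503157e+00, -2.42089748e-06,
        1.27541779e+00, -1.46015520e-01]), 'dq': array([ 0.00121806,  0.00073997, -0.00117563,  0.0004803 ,  0.00061087,
       -0.00016674]), 'tau': array([-6.76736581e-04, -4.31236053e+01, -2.44217098e+01,  7.17036752e-02,
        5.60185465e-02, -1.33010640e-04]), 'tool_pos': array([231.33161099, 470.84666331, 243.05542449]), 'tcp_rot': array([-3.14005934e+00, -2.23152940e-04,  2.68478567e+00]), 'contact_force': array([ 0.01120867,  0.75619531, -0.28483526]), 'moment': array([ 0.00820933, -0.00712233, -0.00408462]), 'finger_force': 0.0, 'grip_width': 91.85024065999178}
405.58530994144024 248.4713410327581 196.2155149809785 [[-8.71050892e-01  4.91192772e-01  7.23073766e-05  4.61849007e+02]
 [ 3.79447945e-01  6.72982989e-01 -6.34911925e-01 -1.30162119e+02]
 [-3.11912810e-01 -5.53013162e-01 -7.72584521e-01  1.39940043e+03]
 [ 0.00000000e+00  0.00000000e+00  0.00000000e+00  1.00000000e+00]] dict_keys(['fovy', 'cx', 'cy', 'camera_from_world', 'T', 'f']) [888.17465836 634.62685367 998.48023395]
360.064531570065 254.57225058582654 187.91376535725217 [[-2.18581621e-02 -9.99735286e-01  7.18183494e-03  9.79681761e+00]
 [-9.96051179e-01  2.11582108e-02 -8.62228429e-02  5.80806174e+02]
 [ 8.60480638e-02 -9.03814804e-03 -9.96249990e-01  1.03902033e+03]
 [ 0.00000000e+00  0.00000000e+00  0.00000000e+00  1.00000000e+00]] dict_keys(['fovy', 'cx', 'cy', 'camera_from_world', 'T', 'f']) [ 489.32112695    6.89622439 1085.13239587]
```

View pics/top_big.png

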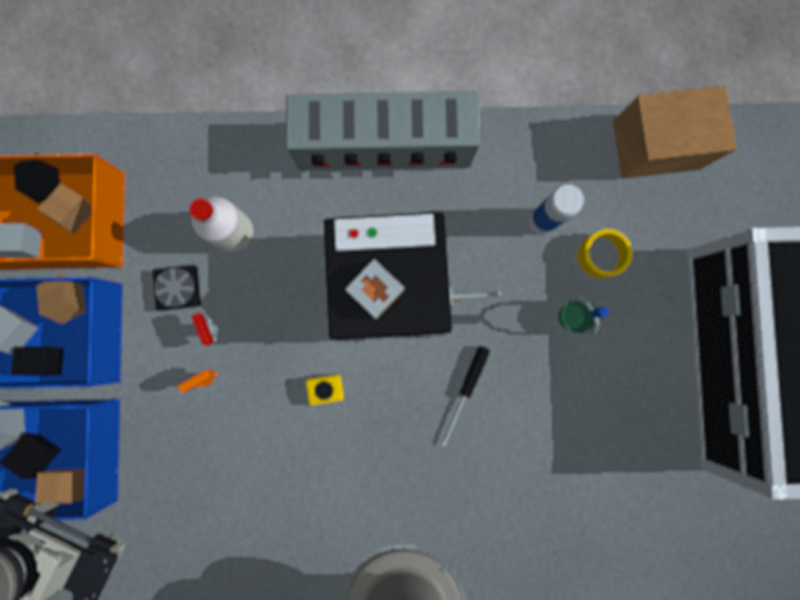

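View pics/sc_big.png

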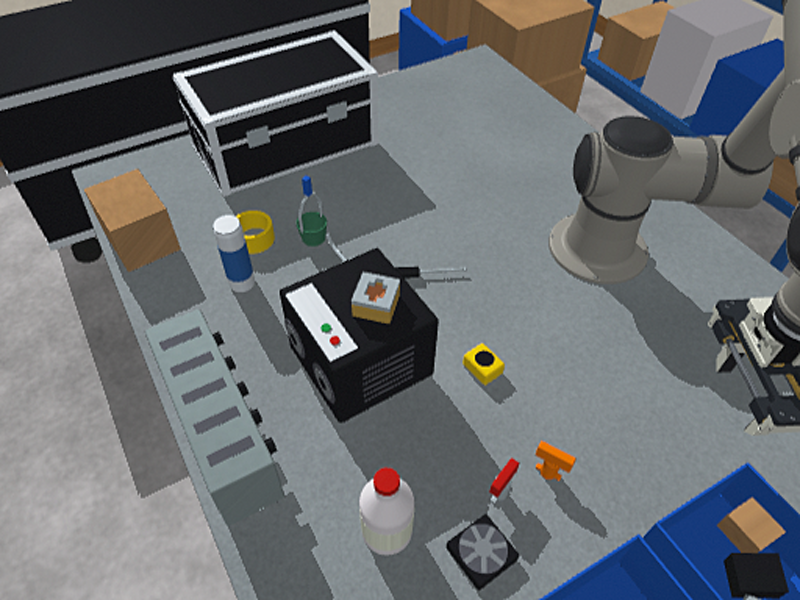

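The top view shows the machine top with corners near (325,222), (445,212), (450,332) and (330,338) at 800 px. The collar is at (375,289), the pail cup at (577,316) with its blue grip at (600,312), and the red key at (204,328). The orange look-alike is at (197,381). The scene view agrees.

```bash
python3 - <<'E'
from h import *
s=1.5625
for n,u,v,z in [('key',204,328,75),('grip',600,312,170),('pailrim',577,315,50),('port',375,289,220),('c1',325,222,180),('c2',445,212,180),('c3',450,332,180),('c4',330,338,180),('plateT',377,258,220),('plateR',405,289,220),('plateB',375,320,220),('plateL',345,289,220),('orange',197,381,75),('hooktip',499,294,173),('driver tip',440,442,10),('drvhandle',482,352,25),('roll',605,254,48),('can',567,199,170)]:
  print(n,ray('t0',u/s,v/s,z).round())
for n,u,v,z in [('key',504,482,75),('grip',307,180,170),('port',375,290,220),('c',283,292,180)]:
  print(n,ray('s0',u/s,v/s,z).round())
# edges of bottom to check: 
d=[ray('t0',u/s,v/s,180) for u,v in [(325,222),(445,212),(450,332),(330,338)]]
for i in range(4): e=d[(i+1)%4]-d[i]; print(np.linalg.norm(e), np.arctan2(e[1],e[0]))
p=bot.camera_params('wrist'); T=np.array(p['camera_from_world']); o=bot.get_obs()
from scipy.spatial.transform import Rotation as R
Rt=R.from_euler('xyz',o['tcp_rot']).as_matrix(); c=-T[:3,:3].T@T[:3,3]
print(p['fovy'],p['cx'],p['cy'],'cam in tool',Rt.T@(c-o['tool_pos']),(Rt.T@T[:3,:3].T).round(3), Rt.round(2))
E
```

```text
key [522. 346.  75.]
grip [ 531. -331.  170.]
pailrim [ 532. -332.   50.]
port [572.  34. 220.]
c1 [687. 115. 180.]
c2 [700. -82. 180.]
c3 [504. -84. 180.]
c4 [498. 109. 180.]
plateT [620.  30. 220.]
plateR [571. -12. 220.]
plateB [524.  35. 220.]
plateL [573.  80. 220.]
orange [429. 357.  75.]
hooktip [ 564. -166.  173.]
driver tip [301. -76.  10.]
drvhandle [ 468. -158.   25.]
roll [ 645. -391.   48.]
can [ 720. -286.  170.]
key [532. 365.  75.]
grip [ 534. -328.  170.]
port [575.  36. 220.]
c [698. -67. 180.]
196.73469642806566 -1.5065830068867416
196.05923387866866 -3.129690837300027
192.75701177991738 1.5988630508302706
188.9251016757455 0.031666215278620104
67.86728226793565 256.833550529334 194.35914246628016 cam in tool [ 8.37999301e+01  9.16144173e-03 -1.40859386e+02] [[ 0.001 -0.952 -0.307]
 [ 1.     0.001  0.   ]
 [ 0.    -0.307  0.952]] [[-0.9   0.44 -0.  ]
 [ 0.44  0.9  -0.  ]
 [ 0.   -0.   -1.  ]]
```

```bash
python3 -m pendant '[[[0.5,-0.95,0.3],[0,0,-0.5],1],[[0.5,-0.95,0.3],[0,0,-0.5],1],[[0.5,-0.95,0.3],[0,0,-0.5],1],[[0.5,-0.95,0.3],[0,0,-0.5],1],[[0.5,-0.95,0.3],[0,0,-0.5],1],[[0.5,-0.95,0.2],[0,0,-0.5],1],[[0.5,-0.95,0.2],[0,0,-0.5],1],[[0.5,-0.95,0.2],[0,0,-0.5],1],[[0.5,-0.95,0.2],[0,0,-0.5],1],[[0.5,-0.95,0.2],[0,0,-0.5],1]]'
python3 -m pendant '[[[0.2,-0.95,0],[0,0,-0.5],1],[[0.2,-0.95,0],[0,0,-0.5],1],[[0.2,-0.95,0],[0,0,-0.5],1],[[0.2,-0.95,0],[0,0,-0.5],1],[[0.2,-0.95,0],[0,0,-0.4],1],[[0.2,-0.95,0],[0,0,0],1],[[0.2,-0.95,0],[0,0,0],1],[[0.2,-0.95,0],[0,0,0],1],[[0.2,-0.95,0],[0,0,0],1],[[0.2,-0.95,0],[0,0,0],1]]'
```

```text
time: 0.93
tool_pos: [381.7, 184.7, 318.9]
tcp_rot: [-3.141, -0.0, 2.082]
contact_force: [0.1, 0.9, 0.2]
grip_width: 91.8
finger_force: 0.0
time: 1.77
tool_pos: [441.4, -100.2, 318.5]
tcp_rot: [-3.141, -0.0, 1.797]
contact_force: [0.8, -0.0, 0.1]
grip_width: 91.9
finger_force: 0.0
```

```bash
python3 -m pendant '[[[0.4,-0.8,0],[0,0,-0.3],1],[[0.4,-0.8,0],[0,0,-0.3],1],[[0.4,-0.8,0],[0,0,-0.3],1],[[0.4,-0.8,0],[0,0,-0.3],1],[[0.4,-0.8,0],[0,0,-0.3],1],[[0.4,-0.8,0],[0,0,-0.3],1],[[0.4,-0.8,0],[0,0,-0.1],1],[[0.2,-0.6,0],[0,0,0],1],[[0,0,0],[0,0,0],1],[[0,0,0],[0,0,0],1]]'
python3 - <<'E'
from h import *
print(bot.get_obs()['tool_pos'])
a=snap('wrist','w1'); cv2.imwrite('pics/w1b.png',cv2.resize(a,(800,600),interpolation=cv2.INTER_CUBIC))
E
```

```text
time: 2.6
tool_pos: [531.3, -285.3, 317.5]
tcp_rot: [-3.14, -0.001, 1.568]
contact_force: [-0.5, -0.4, 0.9]
grip_width: 91.6
finger_force: 0.0
[ 531.33672064 -285.32097052  317.50946096]
```

View pics/w1b.png

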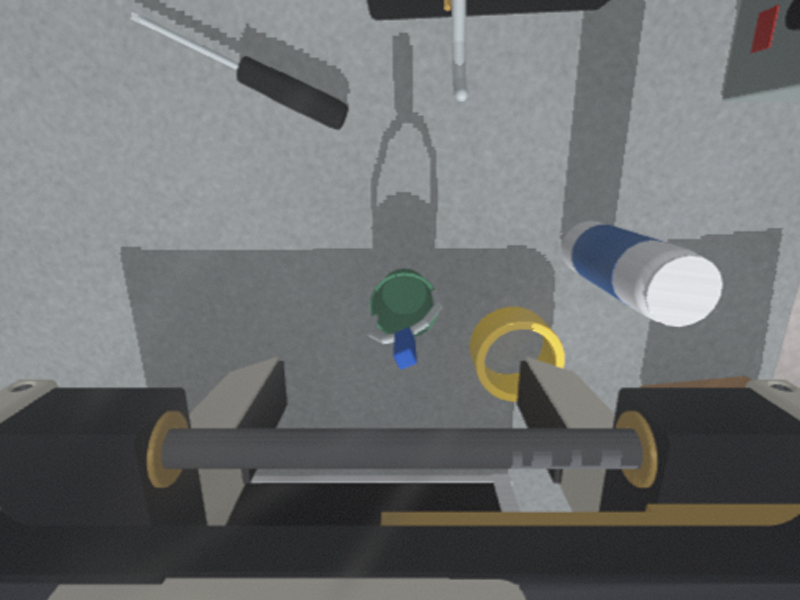

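The wrist view shows the pail cup at (402,300), the blue grip's top near (405,358) and the bail tilted slightly up to the right. The hook tip is at (461,96). I'll zoom in on the grip.

```bash
python3 - <<'E'
from h import *
a=cv2.imread('pics/w1.png')
c=cv2.resize(a[165:245,215:305],None,fx=6.5,fy=6.5,interpolation=cv2.INTER_CUBIC)
hk=cv2.resize(a[0:80,215:405],None,fx=3,fy=3,interpolation=cv2.INTER_CUBIC)
cv2.imwrite('pics/w1c.png',c)
hsv=cv2.cvtColor(a,cv2.COLOR_BGR2HSV); m=cv2.inRange(hsv,(105,150,60),(125,255,255)); 
m[:, :235]=0; m[:,285:]=0; m[:200]=0; m[240:]=0
ys,xs=np.nonzero(m); print(xs.min(),xs.max(),ys.min(),ys.max()); v=hsv[...,2]
print(v[208:238,250:268]*(m[208:238,250:268]>0))
E
```

```text
253 265 211 235
[[  0   0   0   0   0   0   0   0   0   0   0   0   0   0   0   0   0   0]
 [  0   0   0   0   0   0   0   0   0   0   0   0   0   0   0   0   0   0]
 [  0   0   0   0   0   0   0   0   0   0   0   0   0   0   0   0   0   0]
 [  0   0   0   0   0   0   0   0 108   0 112 110   0   0   0   0   0   0]
 [  0   0   0   0   0   0 108   0   0   0 112 110   0   0   0   0   0   0]
 [  0   0   0   0   0 111   0 111   0 109 110 110 104   0   0   0   0   0]
 [  0   0   0   0 111 110 111 110   0 111 111   0   0   0   0   0   0   0]
 [  0   0   0   0 108   0   0 109 110 109   0 110 106 105   0   0   0   0]
 [  0   0   0   0 108 110 107   0   0 109 112   0 108 104   0   0   0   0]
 [  0   0   0   0 110 110   0 110   0   0 111   0   0 105   0   0   0   0]
 [  0   0   0   0 108 111 110 112 110 111 112 110 108 106 104   0   0   0]
 [  0   0   0 110 111 112   0 110   0 110 111 110 110   0 104   0   0   0]
 [  0   0   0 111 109 112 110 112 108 110 110 111 107   0   0   0   0   0]
 [  0   0   0   0   0 110 109 110   0 111 110 112 109 105 107   0   0   0]
 [  0   0   0   0 112 111 110 109 
[... 466 characters left out ...]
194 187 164 128   0   0]
 [  0   0   0 187 195 193 193 195 192 193 194 191 192 192 178 147   0   0]
 [  0   0   0 169 193 193 194 195 194 195 193 192 194 192 188 165   0   0]
 [  0   0   0   0 189 193 193 194 195 193 194 192 194 195 196 179   0   0]
 [  0   0   0   0   0 193 197 195 196 196 195 195 197 197 194 182   0   0]
 [  0   0   0   0   0 192 196 196 197 197 198 193 193 188   0   0   0   0]
 [  0   0   0   0   0   0 194 198 200 196 189   0   0   0   0   0   0   0]
 [  0   0   0   0   0   0 182 195 191   0   0   0   0   0   0   0   0   0]
 [  0   0   0   0   0   0   0   0   0   0   0   0   0   0   0   0   0   0]
 [  0   0   0   0   0   0   0   0   0   0   0   0   0   0   0   0   0   0]]
```

View pics/w1c.png

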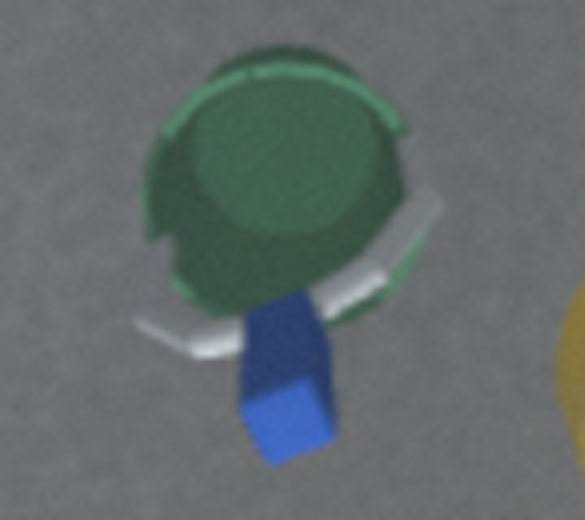

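The grip's top face has crop corners at about (240,412), (308,380), (337,437) and (275,466), so it is turned roughly 25° in the image.

```bash
python3 - <<'E'
from h import *
P=[ray('w1',215+u/6.5-.42,165+v/6.5-.42,170) for u,v in [(240,412),(308,380),(337,437),(275,466)]]
print(np.round(P,1),np.mean(P,0))
for i in range(4): e=P[(i+1)%4]-P[i]; print(np.linalg.norm(e), np.arctan2(e[1],e[0]))
for u,v,z in [(135,325,50),(440,195,50)]: print(ray('w1',215+u/6.5,165+v/6.5,z))
s=1.5625
print('tip',ray('w1',461/s,96/s,173),'base cup',ray('w1',402/s,294/s,3))
for h in [(372,16),(608,3)]: print('edge',ray('w1',h[0]/s,h[1]/s,3), ray('w1',h[0]/s,h[1]/s,0))
E
```

```text
[[ 525.  -333.3  170. ]
 [ 536.5 -327.4  170. ]
 [ 541.5 -338.   170. ]
 [ 530.9 -343.4  170. ]] [ 533.50191052 -335.54737356  170.        ]
12.935615038354962 0.47204750504729104
11.669413503843794 -1.129544421633711
11.896553775391165 -2.6667922999135563
11.716367754295103 2.100897535860873
[ 498.22951938 -366.19652186   50.        ]
[ 569.60473322 -333.93587317   50.        ]
tip [ 566.1158354  -165.90035854  173.        ] base cup [ 531.37345688 -337.11037036    3.        ]
edge [505.03846663 -79.34163555   3.        ] [504.86367816 -78.53462399   0.        ]
edge [713.30961661 -69.82660753   3.        ] [ 7.14506550e+02 -6.89569278e+01 -5.68434189e-14]
```

```bash
python3 -m pendant '[[[0.02,-0.42,-0.3],[0,0,0.94],1],[[0.02,-0.42,-0.3],[0,0,0.94],1],[[0.02,-0.42,-0.3],[0,0,0.94],1],[[0.02,-0.42,-0.3],[0,0,0.94],1],[[0,0,-0.8],[0,0,0],1],[[0,0,-0.8],[0,0,0],1],[[0,0,-0.8],[0,0,0],1],[[0,0,-0.8],[0,0,0],1],[[0,0,-0.7],[0,0,0],1],[[0,0,-0.48],[0,0,0],1]]'
python3 -m pendant '[[[0,0,0],[0,0,0],0.4],[[0,0,0],[0,0,0],0],[[0,0,0],[0,0,0],-0.3],[[0,0,0],[0,0,0],-0.5],[[0,0,0],[0,0,0],-0.65],[[0,0,0],[0,0,0],-1],[[0,0,0],[0,0,0],-1],[[0,0,0],[0,0,0],-1],[[0,0,0],[0,0,0],-1],[[0,0,0],[0,0,0],-1]]'
```

```text
time: 3.48
tool_pos: [533.2, -333.2, 149.5]
tcp_rot: [-3.141, -0.003, 2.021]
contact_force: [-0.4, -0.4, 0.2]
grip_width: 92.0
finger_force: 0.0
time: 4.32
tool_pos: [533.9, -335.2, 151.4]
tcp_rot: [3.141, -0.0, 2.02]
contact_force: [0.2, 0.2, 0.2]
grip_width: 29.7
finger_force: 0.0
```

```bash
python3 -m pendant '[[[0,0,0],[0,0,0],-1],[[0,0,0],[0,0,0],-1],[[0,0,0],[0,0,0],-1],[[0,0,0],[0,0,0],-1],[[0,0,0],[0,0,0],-1],[[0,0,0],[0,0,0],-1],[[0,0,0],[0,0,0],-1],[[0,0,0.3],[0,0,0],-1],[[0,0,0.5],[0,0,0],-1],[[0,0,0.8],[0,0,0],-1]]'
```

```text
time: 5.15
tool_pos: [533.0, -334.4, 197.9]
tcp_rot: [-3.14, -0.005, 2.02]
contact_force: [0.6, 0.6, -2.9]
grip_width: 13.8
finger_force: 30.0
```

```bash
python3 -m pendant '[[[0.13,0.45,0.1],[0,0,-0.43],-1],[[0.13,0.45,0.1],[0,0,-0.43],-1],[[0.13,0.45,0.1],[0,0,-0.43],-1],[[0.13,0.45,0.1],[0,0,-0.43],-1],[[0.13,0.45,0.1],[0,0,-0.43],-1],[[0.13,0.45,0],[0,0,-0.43],-1],[[0.13,0.45,0],[0,0,-0.43],-1],[[0.13,0.45,0],[0,0,-0.43],-1],[[0,0,0],[0,0,0],-1],[[0,0,0],[0,0,0],-1]]'
python3 - <<'E'
from h import *
print(bot.get_obs()['tool_pos'],bot.get_obs()['contact_force'])
a=snap('wrist','w2'); b=snap('scene','s2')
cv2.imwrite('pics/w2b.png',np.hstack([cv2.resize(a,(400,300),interpolation=cv2.INTER_AREA),cv2.resize(b[100:250,130:330],(400,300),interpolation=cv2.INTER_CUBIC)]))
E
```

```text
time: 5.98
tool_pos: [565.3, -226.7, 214.8]
tcp_rot: [3.141, 0.0, 1.61]
contact_force: [0.5, -0.5, -2.1]
grip_width: 13.8
finger_force: 30.0
[ 565.34107656 -226.70910444  214.8050008 ] [ 0.49523496 -0.50750735 -2.0760822 ]
```

View pics/w2b.png

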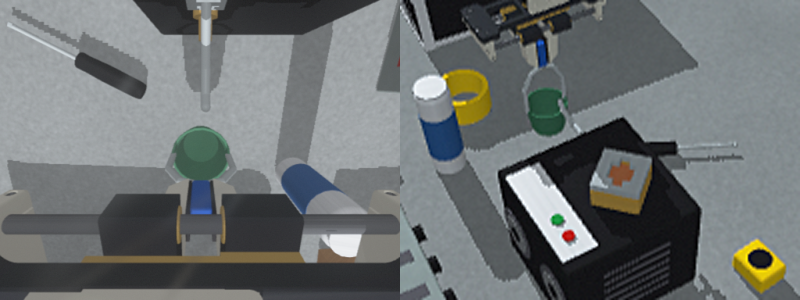

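The wrist view shows the pail square to the hook. The hook tip is at (206,107) and its root near (208,15) in the 400 px panel. The bail feet are even on both sides at (170,165) and (237,160).

```bash
python3 - <<'E'
from h import *
s=400/512
print(ray('w2',206/s,106/s,173),ray('w2',208/s,15/s,164))
# machine edge angle: refine via black housing bottom corners
for u,v in [(135,28),(163,34),(302,34)]: print(ray('w2',u/s,v/s,0))
for X in [(563.5,-136,159)]: print(proj('w2',X)*s)
E
```

```text
[ 566.97859659 -162.93964219  173.        ] [565.51007653 -96.32188871 164.        ]
[465.84374963 -76.68932539   0.        ]
[505.51949774 -82.74286043   0.        ]
[704.42919719 -74.68038455   0.        ]
[202.97253215  71.03046304]
```

```bash
python3 -m pendant '[[[0.01,0.4,0],[0,0,0],-1],[[0.01,0.4,0],[0,0,0],-1],[[0,0.4,0],[0,0,0],-1],[[0,0.4,0],[0,0,0],-1],[[0,0.4,0],[0,0,0],-1],[[0,0.4,0],[0,0,0],-1],[[0,0.4,0],[0,0,0],-1],[[0,0.37,0],[0,0,0],-1],[[0,0,0],[0,0,0],-1],[[0,0,0],[0,0,0],-1]]'
python3 -m pendant '[[[0,0,-0.15],[0,0,0],-1],[[0,0,-0.15],[0,0,0],-1],[[0,0,-0.15],[0,0,0],-1],[[0,0,-0.15],[0,0,0],-1],[[0,0,-0.1],[0,0,0],-1],[[0,0,-0.1],[0,0,0],-1],[[0,0,0],[0,0,0],-1],[[0,0,0],[0,0,0],-1],[[0,0,0],[0,0,0],-1],[[0,0,0],[0,0,0],-1]]'
```

```text
time: 6.92
tool_pos: [565.9, -131.4, 214.5]
tcp_rot: [3.141, 0.0, 1.609]
contact_force: [0.4, 0.0, -1.6]
grip_width: 13.5
finger_force: 30.0
time: 7.75
tool_pos: [565.8, -132.1, 190.5]
tcp_rot: [3.141, 0.0, 1.607]
contact_force: [0.3, -0.1, -1.8]
grip_width: 13.7
finger_force: 30.0
```

```bash
python3 -m pendant '[[[0,0,-0.04],[0,0,0],-1],[[0,0,-0.04],[0,0,0],-1],[[0,0,0],[0,0,0],-1],[[0,0,0],[0,0,0],-1],[[0,0,0],[0,0,0],-1],[[0,0,0],[0,0,0],-1],[[0,0,0],[0,0,0],-1],[[0,0,0],[0,0,0],-1],[[0,0,0],[0,0,0],-1],[[0,0,0],[0,0,0],-1]]'
```

```text
time: 8.58
tool_pos: [566.1, -132.2, 189.4]
tcp_rot: [3.14, 0.001, 1.607]
contact_force: [-2.0, 0.8, 6.3]
grip_width: 13.9
finger_force: 30.0
```

```bash
python3 -m pendant '[[[0,0,0.02],[0,0,0],-1],[[0,0,0],[0,0,0],-0.6],[[0,0,0],[0,0,0],-0.5],[[0,0,0],[0,0,0],-0.4],[[0,0,0],[0,0,0],-0.2],[[0,0,0],[0,0,0],0],[[0,0,0],[0,0,0],0],[[0,0,0],[0,0,0],0],[[0,0,0],[0,0,0],0],[[0,0,0],[0,0,0],0]]'
python3 - <<'E'
from h import *
a=snap('wrist','w3'); b=snap('scene','s3')
cv2.imwrite('pics/w3b.png',np.hstack([cv2.resize(a,(400,300),interpolation=cv2.INTER_AREA),cv2.resize(b[100:250,130:330],(400,300),interpolation=cv2.INTER_CUBIC)]))
E
```

```text
time: 9.42
tool_pos: [565.8, -132.1, 188.5]
tcp_rot: [3.142, 0.0, 1.607]
contact_force: [-0.4, -0.2, 0.2]
grip_width: 46.0
finger_force: 0.0
```

View pics/w3b.png

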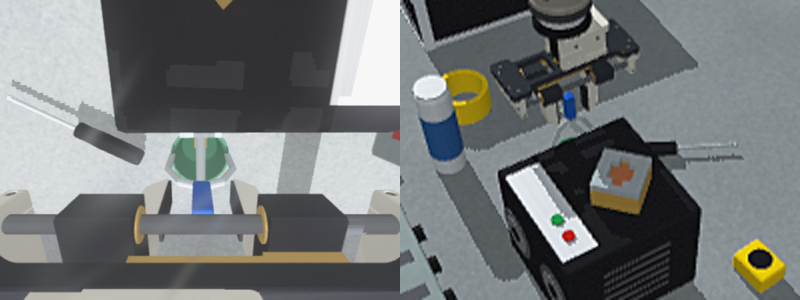

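The pail hangs with the hook through its bail, the grip post upright at (203,195) between the open fingers. Next I lift off and look at the collar.

```bash
python3 -m pendant '[[[0,0,0.2],[0,0,0],0],[[0,0,0.3],[0,0,0],0],[[0,0,0.4],[0,0,0],0],[[0,0,0.6],[0,0,0],0],[[0,0,0.8],[0,0,0],0],[[0,0,0.9],[0,0,0],0],[[0,0.2,0.9],[0,0,0],0],[[0,0.6,0.5],[0,0,0],0],[[0,0.9,0.4],[0,0,0],0],[[0,0.9,0],[0,0,0],0.2]]'
python3 -m pendant '[[[0,0.9,0],[0,0,0],0.2],[[0,0.9,0],[0,0,0],0.2],[[0,0,0],[0,0,0],0.2],[[0,0,0],[0,0,0],0.2],[[0,0,0],[0,0,0],0.2],[[0,0,0],[0,0,0],0.2],[[0,0,0],[0,0,0],0.2],[[0,0,0],[0,0,0],0.2],[[0,0,0],[0,0,0],0.2],[[0,0,0],[0,0,0],0.2]]'
python3 - <<'E'
from h import *
a=snap('wrist','w4'); q=proj('w4',(572,34,220)); print(q,bot.get_obs()['tool_pos'])
x,y=q.astype(int); x0,y0=x-66,y-50
c=a[max(y0,0):y0+100,x0:x0+133]; print(x0,max(y0,0)); cv2.imwrite('pics/w4c.png',cv2.resize(c,None,fx=6,fy=6,interpolation=cv2.INTER_CUBIC))
E
```

```text
time: 10.35
tool_pos: [566.5, -53.9, 342.8]
tcp_rot: [3.135, 0.002, 1.606]
contact_force: [0.0, 0.6, -0.0]
grip_width: 48.9
finger_force: 0.0
time: 11.18
tool_pos: [565.8, -0.5, 338.5]
tcp_rot: [-3.142, 0.0, 1.606]
contact_force: [-0.5, 0.6, 0.5]
grip_width: 55.1
finger_force: 0.0
[265.14534272 158.8701144 ] [ 5.65778922e+02 -4.26836205e-01  3.38490111e+02]
199 108
```

View pics/w4c.png

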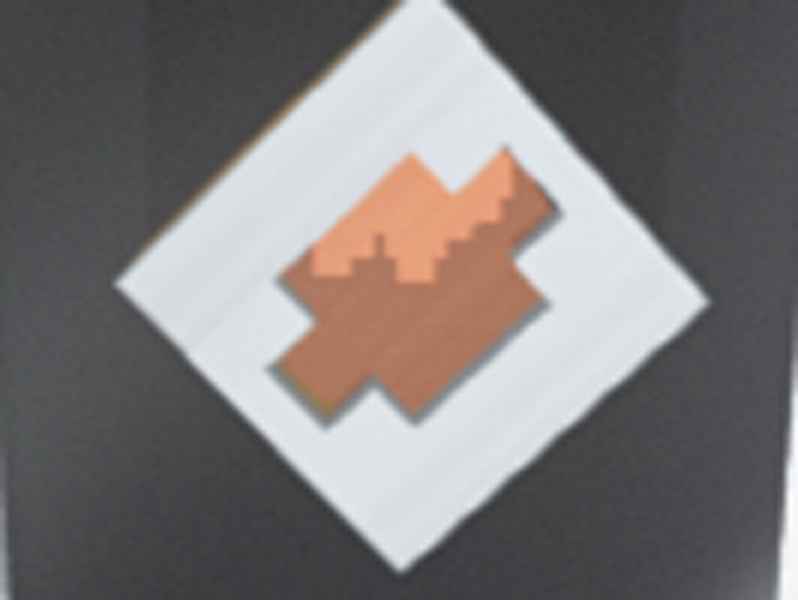

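The slot runs from lower-left (298,399) to upper-right (532,180). The plate corners are at (115,284), (710,301) and (402,572).

```bash
python3 - <<'E'
from h import *
W=lambda u,v,z=220: ray('w4',199+u/6-.42,108+v/6-.42,z)[:2]
L,R,B=W(115,284),W(710,301),W(402,572)
print('c',(L+R)/2,'diag',np.linalg.norm(R-L),'sides',np.linalg.norm(L-B),np.linalg.norm(R-B))
for e in (R-B,B-L): print(np.arctan2(e[1],e[0]), np.arctan2(e[1],e[0])+np.pi/2)
a,b,c,d=W(505,148),W(560,212),W(325,428),W(270,370)
print('slot c',(a+b+c+d)/4,'len',np.linalg.norm(a-d),np.linalg.norm(b-c),'w',np.linalg.norm(a-b),[np.arctan2(*(e[::-1])) for e in (a-d,b-c)])
E
```

```text
c [573.96044058  36.42162857] diag 90.85862503500515 sides 64.16705393013275 64.08872240361526
0.7925114036130742 2.363307730407971
-0.7745748294629932 0.7962214973319034
slot c [573.93605456  36.5257877 ] len 48.91634507735711 48.83815846234974 w 12.734556191465638 [np.float64(0.7979714008423987), np.float64(0.7943596178957487)]
```

```bash
python3 -m pendant '[[[-0.1,0.95,0],[0,0,0],0.5],[[-0.1,0.95,0],[0,0,0],0.5],[[-0.1,0.95,0],[0,0,0],0.5],[[-0.1,0.95,0],[0,0,0],0.5],[[-0.1,0.95,0],[0,0,0],0.5],[[-0.1,0.95,0],[0,0,0],0.5],[[-0.1,0.95,-0.2],[0,0,0],0.5],[[-0.2,0.95,-0.4],[0,0,0],0.5],[[-0.2,0.95,-0.4],[0,0,0],0.5],[[-0.2,0.95,-0.4],[0,0,0],0.5]]'
python3 -m pendant '[[[0,0.9,0],[0,0,0],0.2],[[0,0.3,0],[0,0,0],0.2],[[0,0,0],[0,0,0],0.2],[[0,0,0],[0,0,0],0.2],[[0,0,0],[0,0,0],0.2],[[0,0,0],[0,0,0],0.2],[[0,0,0],[0,0,0],0.2],[[0,0,0],[0,0,0],0.2],[[0,0,0],[0,0,0],0.2],[[0,0,0],[0,0,0],0.2]]'
python3 - <<'E'
from h import *
a=snap('wrist','w5'); print(bot.get_obs()['tool_pos'])
cv2.imwrite('pics/w5b.png',cv2.resize(a,(800,600),interpolation=cv2.INTER_CUBIC))
E
```

```text
time: 12.07
tool_pos: [526.4, 286.2, 296.1]
tcp_rot: [3.141, -0.0, 1.607]
contact_force: [0.9, -0.5, 0.1]
grip_width: 69.0
finger_force: 0.0
time: 12.9
tool_pos: [526.9, 320.5, 296.7]
tcp_rot: [3.141, 0.0, 1.607]
contact_force: [-0.3, 0.5, 0.5]
grip_width: 55.1
finger_force: 0.0
[526.83164578 320.64861522 296.61516541]
```

View pics/w5b.png

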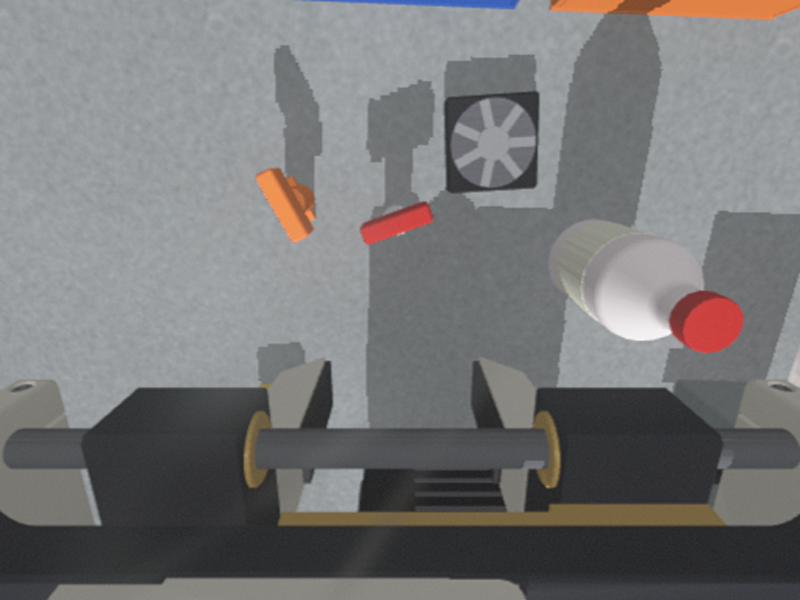

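The red handle spans (361,237) to (433,211). The orange look-alike is at (285,205), the fan at (491,142) and the bottle at (640,280). I'll segment the handle's top face.

```bash
python3 - <<'E'
from h import *
a=cv2.imread('pics/w5.png'); h=cv2.cvtColor(a,cv2.COLOR_BGR2HSV)
r=((h[...,0]<6)|(h[...,0]>174))&(h[...,1]>130); r[:, :215]=0;r[:,290:]=0;r[:110]=0;r[170:]=0
print(np.percentile(h[...,2][r],[5,20,40,60,80,95]))
for t in (0,150,170,185):
  m=(r&(h[...,2]>t)).astype(np.uint8); p=cv2.findNonZero(m)
  if p is None: continue
  b=cv2.boxPoints(cv2.minAreaRect(p)); w=np.array([ray('w5',u,v,75)[:2] for u,v in b]); c=w.mean(0)
  e=[w[1]-w[0],w[2]-w[1]]; e.sort(key=np.linalg.norm); print(t,len(p),c.round(1),np.linalg.norm(e[0]),np.linalg.norm(e[1]),np.arctan2(e[1][1],e[1][0]))
o=bot.camera_params('wrist')
E
python3 - <<'E'
E
```

```text
[128. 181. 202. 204. 208. 213.]
0 581 [521.3 355.3] 16.828169086122216 57.486524445156476 0.4122380297806193
150 516 [521.2 354.6] 14.143250465506727 57.18058703388673 0.3738446477867686
170 486 [521.1 354.2] 13.395447123975803 56.80309133081824 0.3723826988484465
185 455 [521.2 353.9] 12.781945020348966 56.06763780210594 0.37255690769495003
```

```bash
python3 - <<'E'
from h import *
s=1.5625
c=ray('w5',707/s,322/s,190); print(c, ray('t0',201/s,210/s,190))
d=(c-[521,354,190])[:2]; a=.373; print('along toolx',d@[np.cos(a),np.sin(a)],'along y',d@[-np.sin(a),np.cos(a)])
print('orange',[ray('w5',u/s,v/s,75)[:2].round() for u,v in [(268,175),(302,238)]], 'fan',[ray('w5',u/s,v/s,25)[:2].round() for u,v in [(445,97),(449,192),(538,187)]])
E
```

```text
[707.69982228 319.78058005 190.        ] [708.78445365 313.2855888  190.        ]
along toolx 161.39210052784637 along y -99.90186297980102
orange [array([420., 389.]), array([445., 341.])] fan [array([559., 456.]), array([568., 378.]), array([647., 386.])]
```

```bash
python3 -m pendant '[[[-0.02,0.11,-0.1],[0,0,0.99],0.3],[[-0.02,0.11,-0.3],[0,0,0.99],0.3],[[-0.02,0.11,-0.3],[0,0,0.99],0.3],[[-0.02,0.11,-0.3],[0,0,0.99],0.3],[[-0.02,0.11,-0.3],[0,0,0.99],0.3],[[-0.02,0.11,-0.3],[0,0,0.99],0.3],[[-0.02,0.11,-0.3],[0,0,0.99],0.3],[[-0.02,0.11,-0.3],[0,0,0.99],0.3],[[-0.02,0.11,-0.3],[0,0,0.99],0.3],[[-0.02,0.11,-0.3],[0,0,0.99],0.3]]'
python3 -m pendant '[[[0,0,-0.2],[0,0,1],0.3],[[0,0,-0.2],[0,0,1],0.3],[[0,0,-0.2],[0,0,1],0.3],[[0,0,-0.2],[0,0,1],0.3],[[0,0,-0.2],[0,0,1],0.3],[[0,0,-0.2],[0,0,1],0.3],[[0,0,0],[0,0,0],0.3],[[0,0,0],[0,0,0],0.3],[[0,0,0],[0,0,0],0.3],[[0,0,0],[0,0,0],0.3]]'
python3 - <<'E'
from h import *
a=snap('wrist','w6'); o=bot.get_obs(); print(o['tool_pos'],o['tcp_rot'])
h=cv2.cvtColor(a,cv2.COLOR_BGR2HSV); q=proj('w6',(521.2,354.3,75)); print(q)
r=((h[...,0]<6)|(h[...,0]>174))&(h[...,1]>130)
x,y=q.astype(int); k=np.zeros_like(r); k[max(y-60,0):y+60,max(x-75,0):x+75]=1; r&=k
print(r.sum(),np.percentile(h[...,2][r],[5,20,50,80,95]))
for t in (0,150,185):
  m=(r&(h[...,2]>t)).astype(np.uint8); p=cv2.findNonZero(m)
  b=cv2.boxPoints(cv2.minAreaRect(p)); w=np.array([ray('w6',u,v,75)[:2] for u,v in b]); c=w.mean(0)
  e=[w[1]-w[0],w[2]-w[1]]; e.sort(key=np.linalg.norm); print(t,len(p),c.round(1),np.linalg.norm(e[0]),np.linalg.norm(e[1]),np.arctan2(e[1][1],e[1][0]),b.tolist())
E
```

```text
time: 13.78
tool_pos: [520.7, 354.1, 212.1]
tcp_rot: [3.142, 0.0, 2.801]
contact_force: [-0.0, 0.4, -1.3]
grip_width: 59.9
finger_force: 0.0
time: 14.62
tool_pos: [521.0, 354.0, 177.1]
tcp_rot: [3.141, 0.001, -2.77]
contact_force: [-0.3, 0.0, -0.3]
grip_width: 59.5
finger_force: 0.0
[520.93366304 354.01837338 177.06745758] [ 3.14136817e+00  8.50570107e-04 -2.76982525e+00]
[256.6321772  200.29397655]
1132 [135.55 174.   193.   201.   209.45]
0 1132 [518.  353.4] 13.805140453160973 63.23683716243788 0.3814719160601502 [[248.99996948242188, 161.99996948242188], [264.9999694824219, 161.99996948242188], [264.9999694824219, 228.99996948242188], [248.99996948242188, 228.99996948242188]]
150 989 [518.5 353.1] 12.956471239990986 62.360564044249216 0.3803943259510609 [[249.0, 163.0], [264.0, 163.0], [264.0, 229.0], [249.0, 229.0]]
185 818 [520.3 353.3] 12.159197554917341 56.93557597267895 0.37931668561532617 [[249.0, 168.0], [263.0, 168.0], [263.0, 228.0], [249.0, 228.0]]
```

```bash
python3 -m pendant '[[[0,0,-0.5],[0,0,0],0.3],[[0,0,-0.6],[0,0,0],0.3],[[0,0,-0.6],[0,0,0],0.3],[[0,0,-0.6],[0,0,0],0.3],[[0,0,-0.6],[0,0,0],0.3],[[0,0,-0.6],[0,0,0],0.3],[[0,0,-0.47],[0,0,0],0.3],[[0,0,0],[0,0,0],0.3],[[0,0,0],[0,0,0],-0.2],[[0,0,0],[0,0,0],-0.4]]'
python3 -m pendant '[[[0,0,0],[0,0,0],-0.5],[[0,0,0],[0,0,0],-1],[[0,0,0],[0,0,0],-1],[[0,0,0],[0,0,0],-1],[[0,0,0],[0,0,0],-1],[[0,0,0],[0,0,0],-1],[[0,0,0],[0,0,0],-1],[[0,0,0],[0,0,0],-1],[[0,0,0],[0,0,0],-1],[[0,0,0],[0,0,0],-1]]'
```

```text
time: 15.5
tool_pos: [521.4, 354.3, 58.6]
tcp_rot: [3.141, 0.002, -2.768]
contact_force: [-0.6, -0.2, 0.7]
grip_width: 51.0
finger_force: 0.0
time: 16.33
tool_pos: [521.1, 354.2, 58.1]
tcp_rot: [3.141, 0.001, -2.768]
contact_force: [-1.5, 0.9, 5.3]
grip_width: 24.7
finger_force: 30.0
```

The opening reads 24.7 mm where the handle is 16 mm. The fingertips reach 41 mm, so they closed on the shank, which goes up to 46 mm. I'll open, raise 8 mm and regrip on the handle bar.

```bash
python3 -m pendant '[[[0,0,0],[0,0,0],-0.2],[[0,0,0],[0,0,0],-0.1],[[0,0,0],[0,0,0],-0.1],[[0,0,0.07],[0,0,0],-0.1],[[0,0,0.1],[0,0,0],-0.1],[[0,0,0.1],[0,0,0],-0.1],[[0,0,0],[0,0,0],-0.1],[[0,0,0],[0,0,0],-0.1],[[0,0,0],[0,0,0],-0.1],[[0,0,0],[0,0,0],-0.1]]'
python3 - <<'E'
from h import *
a=snap('wrist','w7'); cv2.imwrite('pics/w7b.png',cv2.resize(a[60:260,130:390],(780,600),interpolation=cv2.INTER_CUBIC)); print(bot.get_obs()['tool_pos'])
E
```

```text
time: 17.17
tool_pos: [520.7, 353.8, 65.5]
tcp_rot: [3.142, -0.0, -2.768]
contact_force: [-0.0, 1.0, 0.4]
grip_width: 41.3
finger_force: 0.0
[520.66081675 353.84068054  65.41047051]
```

View pics/w7b.png

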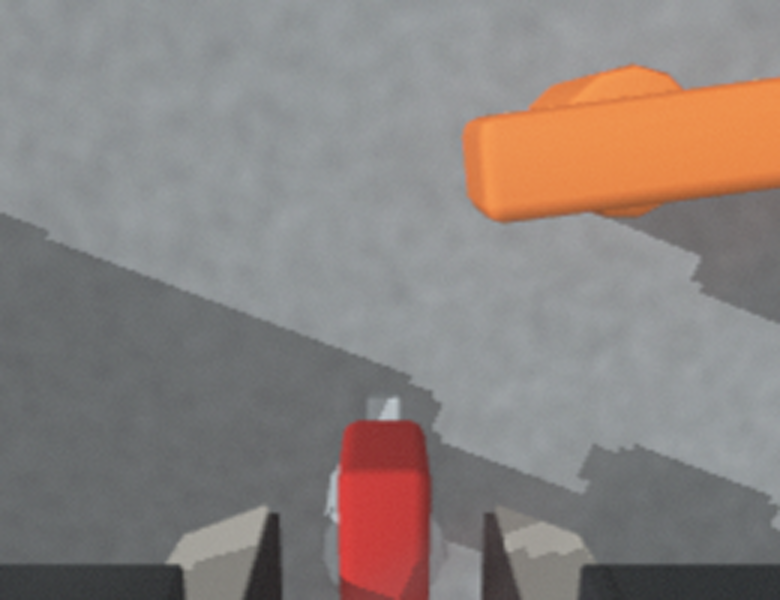

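The key still stands upright and square between the fingers. The top edge of the handle's near end is at (385,470).

```bash
python3 -m pendant '[[[0,0,0],[0,0,0],-0.4],[[0,0,0],[0,0,0],-1],[[0,0,0],[0,0,0],-1],[[0,0,0],[0,0,0],-1],[[0,0,0],[0,0,0],-1],[[0,0,0],[0,0,0],-1],[[0,0,0],[0,0,0],-1],[[0,0,0],[0,0,0],-1],[[0,0,0],[0,0,0],-1],[[0,0,0],[0,0,0],-1]]'
python3 - <<'E'
from h import *
p=ray('w7',130+385/3,60+470/3,75); q=ray('w7',130+384/3,60+403/3,8); t=np.array([520.66,353.84]); a=.373; u=np.array([np.cos(a),np.sin(a)])
print((p[:2]-t)@u,(p[:2]-t)@[-u[1],u[0]],'lug end',(q[:2]-t)@u,(q[:2]-t)@[-u[1],u[0]])
E
```

```text
time: 18.05
tool_pos: [520.7, 353.9, 65.5]
tcp_rot: [3.142, -0.0, -2.768]
contact_force: [0.0, -0.1, -0.8]
grip_width: 15.7
finger_force: 30.0
-29.719550589460336 1.0365694356040036 lug end -19.78977745599782 1.1617037384274378
```

```bash
python3 -m pendant '[[[0,0,0.3],[0,0,0],-1],[[0,0,0.6],[0,0,0],-1],[[0,0,0.9],[0,0,0],-1],[[0,0,0.95],[0,0,0],-1],[[0,0,0.95],[0,0,0],-1],[[0,0,0.95],[0,0,0],-1],[[0,0,0.95],[0,0,0],-1],[[0.1,-0.2,0.95],[0,0,0.5],-1],[[0.1,-0.4,0.95],[0,0,0.5],-1],[[0.1,-0.6,0.83],[0,0,0.5],-1]]'
python3 -m pendant '[[[0.15,-0.95,0],[0,0,0.5],-1],[[0.15,-0.95,0],[0,0,0.5],-1],[[0.15,-0.95,0],[0,0,0.5],-1],[[0.15,-0.95,0],[0,0,0.52],-1],[[0.15,-0.95,0],[0,0,0],-1],[[0.15,-0.95,0],[0,0,0],-1],[[0.15,-0.95,0],[0,0,0],-1],[[0.15,-0.95,0],[0,0,0],-1],[[0.15,-0.9,0],[0,0,0],-1],[[0.13,-0.88,0],[0,0,0],-1]]'
python3 -m pendant '[[[0,0,0],[0,0,0],-1],[[0,0,0],[0,0,0],-1],[[0,0,0],[0,0,0],-1],[[0,0,0],[0,0,0],-1],[[0,0,0],[0,0,0],-1],[[0,0,0],[0,0,0],-1],[[0,0,0],[0,0,0],-1],[[0,0,0],[0,0,0],-1],[[0,0,0],[0,0,0],-1],[[0,0,0],[0,0,0],-1]]'
```

```text
time: 18.88
tool_pos: [529.3, 318.4, 317.9]
tcp_rot: [3.141, 0.001, -2.583]
contact_force: [0.8, -0.4, -1.7]
grip_width: 15.5
finger_force: 30.0
time: 19.72
tool_pos: [573.9, 35.0, 316.0]
tcp_rot: [-3.142, 0.0, -2.346]
contact_force: [0.3, 0.4, -2.1]
grip_width: 16.5
finger_force: 30.0
time: 20.55
tool_pos: [574.1, 36.7, 315.4]
tcp_rot: [3.141, -0.0, -2.345]
contact_force: [-0.6, 0.5, -1.8]
grip_width: 15.6
finger_force: 30.0
```

```bash
python3 -m pendant '[[[0,0,-0.2],[0,0,0],-1],[[0,0,-0.2],[0,0,0],-1],[[0,0,-0.2],[0,0,0],-1],[[0,0,-0.2],[0,0,0],-1],[[0,0,-0.2],[0,0,0],-1],[[0,0,-0.1],[0,0,0],-1],[[0,0,-0.1],[0,0,0],-1],[[0,0,0],[0,0,0],-1],[[0,0,0],[0,0,0],-1],[[0,0,0],[0,0,0],-1]]'
python3 -m pendant '[[[0,0,-0.05],[0,0,0],-1],[[0,0,-0.05],[0,0,0],-1],[[0,0,0],[0,0,0],-1],[[0,0,0],[0,0,0],-1],[[0,0,0],[0,0,0],-1],[[0,0,0],[0,0,0],-1],[[0,0,0],[0,0,0],-1],[[0,0,0],[0,0,0],-1],[[0,0,0],[0,0,0],-1],[[0,0,0],[0,0,0],-1]]'
```

```text
time: 21.38
tool_pos: [574.3, 36.5, 279.8]
tcp_rot: [-3.141, 0.0, -2.346]
contact_force: [0.1, 1.0, -1.3]
grip_width: 15.6
finger_force: 30.0
time: 22.22
tool_pos: [574.2, 36.5, 276.5]
tcp_rot: [3.141, 0.0, -2.346]
contact_force: [-0.1, 0.5, -1.9]
grip_width: 15.7
finger_force: 30.0
```

```bash
python3 -m pendant '[[[0,0,-0.1],[0,0,0],-1],[[0,0,-0.1],[0,0,0],-1],[[0,0,-0.1],[0,0,0],-1],[[0,0,-0.1],[0,0,0],-1],[[0,0,-0.1],[0,0,0],-1],[[0,0,0],[0,0,0],-1],[[0,0,0],[0,0,0],-1],[[0,0,0],[0,0,0],-1],[[0,0,0],[0,0,0],-1],[[0,0,0],[0,0,0],-1]]'
```

```text
time: 23.05
tool_pos: [574.3, 36.5, 262.6]
tcp_rot: [-3.14, 0.001, -2.346]
contact_force: [-1.8, -0.1, 7.1]
grip_width: 15.9
finger_force: 30.0
```

```bash
python3 -m pendant '[[[0,0,-0.02],[0,0,-0.3],-1],[[0,0,0],[0,0,-0.5],-1],[[0,0,0],[0,0,-0.5],-1],[[0,0,0],[0,0,-0.5],-1],[[0,0,0],[0,0,-0.5],-1],[[0,0,0],[0,0,-0.5],-1],[[0,0,0],[0,0,-0.5],-1],[[0,0,0],[0,0,-0.5],-1],[[0,0,0],[0,0,0],-1],[[0,0,0],[0,0,0],-1]]'
python3 -c "
from plant import bot; o=bot.get_obs(); print(o['moment'],o['contact_force'],o['tool_pos'])"
```

```text
time: 23.88
tool_pos: [574.7, 36.4, 262.2]
tcp_rot: [-3.14, 0.003, -2.802]
contact_force: [-1.6, -0.6, 7.7]
grip_width: 16.1
finger_force: 30.0
[0.02394433 0.23737156 0.11419169] [-1.62181346 -0.58452628  7.73108546] [574.70308033  36.35374896 262.21410634]
```

```bash
python3 -m pendant '[[[0,0,0],[0,0,-0.5],-1],[[0,0,0],[0,0,-0.9],-1],[[0,0,0],[0,0,-0.9],-1],[[0,0,0],[0,0,-0.9],-1],[[0,0,0],[0,0,-0.9],-1],[[0,0,0],[0,0,-0.9],-1],[[0,0,0],[0,0,-0.9],-1],[[0,0,0],[0,0,-0.9],-1],[[0,0,0],[0,0,-0.9],-1],[[0,0,0],[0,0,0],-1]]'
python3 -c "
from plant import bot; o=bot.get_obs(); print(o['moment'],o['contact_force'],o['tool_pos'],o['tcp_rot'])"
```

```text
time: 24.72
tool_pos: [574.7, 36.0, 262.2]
tcp_rot: [3.141, 0.003, 2.552]
contact_force: [-0.8, -1.4, 7.2]
grip_width: 15.7
finger_force: 30.0
[-0.35243981  0.23678262  0.15477982] [-0.76823057 -1.40438265  7.23537632] [574.65306335  35.96566213 262.21336448] [3.14103229e+00 3.00209704e-03 2.55204567e+00]
```

```bash
python3 -m pendant '[[[0,0,0],[0,0,-0.3],-1],[[0,0,0],[0,0,-0.3],-1],[[0,0,0],[0,0,-0.3],-1],[[0,0,0],[0,0,-0.2],-1],[[0,0,0],[0,0,0],-1],[[0,0,0],[0,0,0],-1],[[0,0,0],[0,0,0],-1],[[0,0,0],[0,0,0],-1],[[0,0,0],[0,0,0],-1],[[0,0,0],[0,0,0],-1]]'
python3 -c "
from plant import bot; o=bot.get_obs(); print(o['moment'],o['contact_force'],o['tcp_rot'])"
```

```text
time: 25.55
tool_pos: [574.6, 35.9, 262.2]
tcp_rot: [3.141, 0.003, 2.426]
contact_force: [-1.5, -2.7, 7.2]
grip_width: 16.2
finger_force: 30.0
[-0.39105108  0.31725843  0.17822882] [-1.52497107 -2.67473672  7.18352952] [3.14082859e+00 2.86346602e-03 2.42574415e+00]
```

```bash
python3 -m pendant '[[[0,0,0],[0,0,-0.2],-1],[[0,0,0],[0,0,-0.2],-1],[[0,0,0],[0,0,0],-1],[[0,0,0],[0,0,0],-1],[[0,0,0],[0,0,0],-1],[[0,0,0],[0,0,0],-1],[[0,0,0],[0,0,0],-1],[[0,0,0],[0,0,0],-1],[[0,0,0],[0,0,0],-1],[[0,0,0],[0,0,0],-1]]'
python3 -c "
from plant import bot; o=bot.get_obs(); print(o['moment'],o['contact_force'],o['tcp_rot'])"
```

```text
time: 26.38
tool_pos: [574.6, 35.9, 262.2]
tcp_rot: [3.141, 0.003, 2.378]
contact_force: [-1.3, -0.6, 7.4]
grip_width: 16.0
finger_force: 30.0
[-0.43434555  0.31260835  0.25762286] [-1.31005459 -0.57098997  7.4413978 ] [3.14061171e+00 2.87578040e-03 2.37800229e+00]
```

```bash
python3 -m pendant '[[[0,0,0],[0,0,-0.25],-1],[[0,0,0],[0,0,0],-1],[[0,0,0],[0,0,0],-1],[[0,0,0],[0,0,0],-1],[[0,0,0],[0,0,0],-1],[[0,0,0],[0,0,0],-1],[[0,0,0],[0,0,0],-1],[[0,0,0],[0,0,0],-1],[[0,0,0],[0,0,0],-1],[[0,0,0],[0,0,0],-1]]'
python3 - <<'E'
from h import *
o=bot.get_obs(); print(o['moment'],o['contact_force'],o['tcp_rot'])
a=snap('scene','s9'); b=snap('top','t9')
cv2.imwrite('pics/s9b.png',np.hstack([cv2.resize(a[80:280,130:330],(400,400),interpolation=cv2.INTER_CUBIC),cv2.resize(b[100:300,180:380],(400,400),interpolation=cv2.INTER_CUBIC)]))
E
```

```text
time: 27.22
tool_pos: [574.6, 36.0, 262.2]
tcp_rot: [3.141, 0.003, 2.349]
contact_force: [-1.1, -1.4, 7.1]
grip_width: 15.8
finger_force: 30.2
[-0.41277754  0.28960186  0.52931399] [-1.05295242 -1.44824358  7.12118654] [3.14061672e+00 2.84812919e-03 2.34853971e+00]
```

View pics/s9b.png

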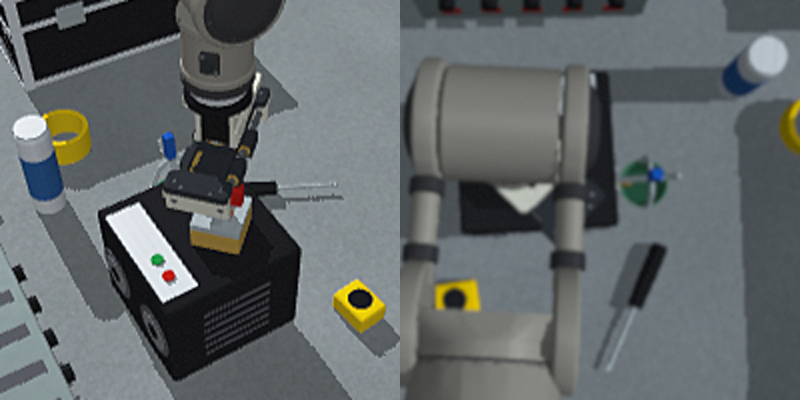

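The pail hangs on the hook with its grip at (657,175) in the right panel. The key is seated and turned in the collar, and the moment rising to 0.53 N m shows it is firmly on the stop.

```bash
python3 -c "
from plant import bot; print(bot.close_job())"
```

```text
the job is handed in; nothing more can be done
None
```

The pail hangs freely on the hook, and the bleed key is in the collar, pressed down and turned clockwise to its stop with the gripper still holding it; the job was handed in at about 27 s, and no verdict came back.

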